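Lock a returned stylus into the nib tester

ROBOT

A 6-joint arm with a two-finger parallel gripper is mounted at the origin on the work surface. World frame = base frame: x ahead of the robot, y to its left, z up, the work surface at z = 0. Lengths are in m, angles in rad, forces in N, time in s.
With the tool pointing down it reaches from about 0.3 to 0.775 m from the base axis. Payload 14.6 kg.
Tool frame: the origin (TCP) lies midway between the tips of the shut fingers; the grasp point (between the pads) lies 19 mm behind it; z points along the fingers, y is the direction in which the jaws open and shut (so a half turn about z gives the same grasp; the last joint's range is limited). The gripper opens to 85 mm and grips with 20 to 120 N. Pads are 22 mm wide; open, the fingers measure 114 mm over their backs; the gripper's body (76 mm by 85 mm) begins 54 mm behind the grasp point. The pads swing forward as they close: fully open they stand 13 mm farther back than shut.
Start: joints at [-0.067, 0.3, 1.521, -0, 1.321, -0.067], TCP at [0.55, -0, 0.231] pointing down, gripper open.
Joint ranges: [-3.03, 3.03], [-0.79, 2.21], [0.23, 2.52], [-1.04, 4.18], [0, 3.07], [-2.55, 2.55]. Speed limits (rad/s): [2.22, 2.22, 2.57, 3.14, 3.14, 3.14].

INTERFACE

Orientations are given as a unit quaternion [w, x, y, z].
In Python, from plant import r gives the robot as it stands.
- The arm moves only by the tool move_arm, never from a script. Its argument "steps" is a list of rows, each a list of 7 numbers: the shift along the tool's x, y, z in mm, then the turn, a rotation vector about the tool's x, y, z in rad, then the finger opening in mm, from 0 to 85.4. A call has 1 to 8 rows; each row shifts and turns the commanded pose from where the row before left it, along the tool's axes as they then stand; what a row does not reach is not made up. A row lasts 1/10 s, in which the tool goes at most 50 mm and 8.59 degrees, less where a joint would pass 70% of its speed; a pose out of reach is approached as far as the arm can. A call is refused whole if a number of a shift passes 50 or a number of a turn 0.15, either way. A call with a gripper value outside its range is refused whole. The fingers move at their own pace and stop on an object; the grip force is fixed at half the most. Time passes only in rows, so rows that do not move let the fingers close. It gives the time, the measured TCP pose, the force and the opening at its end, in the units of the state.
- r.sense(): the state, without advancing time (a new reading comes with each control period).
- r.read_camera(name): name is "scene" or "side" or "wrist"; returns the picture (420x560x3 uint8, red, green, blue); there is no depth.
- r.get_calibration(name): a dict with "fovy" (degrees; the focal length in pixels is half the picture's height over the tangent of half this angle, whatever the lens; pixels are square), "cx", "cy" (the principal point, pixels), "dist_coeffs" ([k1, k2, p1, p2, k3] as OpenCV has them; the pictures are not rectified), "rvec" (rotation vector, rad) and "tvec" (3), from world to camera coordinates, as OpenCV has them. Camera axes: x right, y down, z forward; pixel columns grow to the right and rows downward; lengths in m; the calibration is good to about 2 mm. A picture is of the moment at which its call begins: read the wrist's pose just before it. get_calibration takes no time and is no camera call; for the wrist camera it gives the pose at the moment of the call.
- r.sign_off(): hands the job in, once; it reports no verdict.
The state is a dict: "time_s": time; "joints": joint angles; "dq": joint speeds; "joint_efforts": joint torques, N m; "tcp_pos": TCP position; "tcp_rot": TCP orientation; "ft_force": force on the tool from outside, world axes, zero at the start; "moment": the same for the moment, N m; "width": finger opening in m.
Only numpy, scipy, OpenCV 4.12 (cv2) and the standard library are available. Lean on these libraries where they do the work, as an engineer would, in place of code of your own. Each camera call takes 0.05 s, during which the arm holds its last target. There are 200 camera calls.

TASK

Take the smooth round aluminium stylus out of the pen block and feed it tip down into the open bore of the steel nib tester, pushing gently against the drag until it is fully home and the spring stop pad inside bottoms out. Then let go of it and swing the tester's ring lever all the way round to its closed end so that the collet locks the stylus, still fully home. Leave the hex driver, the console and the game cases alone.

Things in the scene. Friction and masses are not known exactly. Their poses are not given: they have to be found in the camera images.
- stylus: Smooth round aluminium stylus, 150 long, 12 diameter, 40 g; its lowest 12 is a cone to a blunt 5 wide tip. Stands upright, tip down, in one of the two holes of the pen block, its tip 36 below the block's top. Origin at the centre of the tip, z along the stylus to its flat upper end.
- pen_block: Fixed brown beech block 60 (x) x 130 (y) x 50 high, origin under its centre on the shelf. Two round holes 13.7 wide and 36 deep at y = -35 and +35; the stylus stands in one and the hex driver in the other, either way round.
- driver: Hex driver, bystander, 114 long: hexagonal steel shank 11.5 across flats, black hexagonal handle 22 across flats on its upper 40, top 128 above the shelf. Stands in the other hole of the pen block; shorter than the stylus. Origin at its lower end, z up.
- tester: Nib tester, bolted down: 130 (x) x 120 (y) x 12 foot and an upright steel block 46 x 46, 90 high over all. A round bore 14.4 wide goes straight down from the centre of its top. Origin under its centre on the shelf, z up. More than 25 N between stylus and tester (block or stop pad) damages the tester.
- tester_mouth (a point): Centre of the bore's mouth, in the tester's top face, 90 above the shelf; the mouth is chamfered 3. In the bore, 20 to 30 below it, two sprung fingers rub on the stylus: its cone has to be pushed in between them, and feeding further takes a push that wanders between about 2 and 15 N; the stylus stays where it is left.
- stop_pad (a joint): How far the black spring stop pad at the bottom of the bore is pressed down, in m: 0 free, 0.0035 bottomed out on solid metal. Its spring is weak (under 1 N), so on the way down it is hardly felt above the drag; the solid bottom is felt as a clear rise. Its free height is set differently each time: its face lies 39 to 65 below the mouth, out of sight, and is not measured; it has to be felt.
- lever (a joint): Angle in rad of the aluminium ring lever round the tester's block: 0 fully open, 1.25 closed end. It swings in the horizontal plane about the bore axis, counterclockwise from above to close, with 2 to 4 N needed at its knob, and stays where it is left. Closing squeezes two jaws in the bore onto the stylus; closed on an empty bore they bar the way.
- lever_knob (a point): Centre of the top of the lever's upright round black knob, 14 diameter, its top 110 above the shelf, standing 46 above the lever arm (arm 10 thick, centred 64 above the shelf). It stands 95 from the bore axis, at azimuth -2.6 rad from the tester's x axis when the lever reads 0, and goes round with the lever.
- console: Grey handheld game console lying flat, bystander, 85 x 210 x 16. Origin under its centre.
- case0: Clear game case standing in a slot of the low brown beech stand, bystander, 135 x 15 x 170 high. Origin under its centre, z up.
- case1: Clear game case standing in a slot of the low brown beech stand, bystander, 135 x 15 x 170 high. Origin under its centre, z up.
- case2: Clear game case standing in a slot of the low brown beech stand, bystander, 135 x 15 x 170 high. Origin under its centre, z up.
Things that resemble listed ones, but are neither listed nor needed, are in the scene too. Leave any blue, purple or red look-alike of the tester alone.

How it is judged:
On the way, in this order (a step that is already met when the one before it is completed fails the run):
1. stylus fed fully home in the tester, pressing the stop pad down at least 2.5 mm, with the lever still open (below 0.3 rad) (value of joint stop_pad above 0.0025 m and value of joint lever below 0.3 rad and horizontal distance between stylus and tester_mouth below 0.004 m), for 0.2 s.
2. lever closed (beyond 1.05 rad) with the stylus still home (value of joint lever above 1.05 rad and value of joint stop_pad above 0.0025 m), for 0.2 s.
At the end, for the whole second after the job is handed in: The round stylus stands upright (within 0.1 rad) and still in the tester's bore, tip within 4 mm of the bore axis and keeping the stop pad pressed at least 2.5 mm of its 3.5 mm, with the ring lever beyond 1.05 of its 1.25 rad (all of step 2 and horizontal distance between stylus and tester_mouth below 0.004 m and angle between stylus's own z axis and vertical below 0.1 rad and linear speed of stylus below 0.02 m/s); the robot touches nothing.
It fails at once if more than 25 N between the stylus and the tester (block or stop pad) (contact force between stylus and tester above 25 N).
It fails at once if hex driver shifted by more than 30 mm (distance of driver from where it was at the start of the episode above 0.03 m).
It fails at once if console shifted by more than 30 mm (distance of console from where it was at the start of the episode above 0.03 m).
It fails at once if a game case shifted by more than 30 mm or tipped (distance of any of case0, case1, case2 from where it was at the start of the episode above 0.03 m or angle between any of case0, case1, case2's own z axis and vertical above 0.4 rad).
It also fails if it takes over 72 s, if anything falls off the work surface, if the arm or the gripper's body presses on something with over 40 N, if the wrist force passes 120 N, or if a joint passes its speed limit or range.

## Working session

There is one attempt and no reset: what is moved stays moved. The work goes in short steps, Python scripts to look and compute and a tool call to move; the robot and the scene stay as the last step left them, time stands still between calls to the robot, and variables do not carry over. Pictures are saved under pics/ and viewed, about 8 in all and at most 12, crops included, and the job is handed in when it is done.

Besides the shell and the picture viewer there is one more tool, called after "Request:" in YAML: its name, and indented under it one key for each argument. move_arm: Moves the arm, as the interface text tells. Its arguments: {"type":"object","properties":{"steps":{"type":"array"}},"required":["steps"]}

```bash
mkdir -p pics; ls; cat > h.py <<'E'
import numpy as np,cv2,json
from plant import r
def cal(n):
    c=r.get_calibration(n); f=210/np.tan(np.radians(c["fovy"])/2)
    K=np.array([[f,0,c["cx"]],[0,f,c["cy"]],[0,0,1.]]); return K,np.array(c["dist_coeffs"],float),np.array(c["rvec"],float),np.array(c["tvec"],float)
def ray(C,uv):
    K,d,rv,t=C; p=cv2.undistortPointsIter(np.array(uv,float).reshape(-1,1,2),K,d,None,None,(3,100,1e-12)).reshape(-1,2)
    R=cv2.Rodrigues(rv)[0]; D=np.c_[p,np.ones(len(p))]@R; return -R.T@t,D
def onz(C,uv,z):
    o,D=ray(C,uv); return o+D*((z-o[2])/D[:,2])[:,None]
def proj(C,P): K,d,rv,t=C; return cv2.projectPoints(np.array(P,float).reshape(-1,1,3),rv,t,K,d)[0].reshape(-1,2)
def snap(n,f):
    C=cal(n); im=r.read_camera(n); np.savez('pics/%s.npz'%f,im=im,K=C[0],d=C[1],rv=C[2],t=C[3]); cv2.imwrite('pics/%s.png'%f,im[:,:,::-1]); return im,C
def load(f): z=np.load('pics/%s.npz'%f); return z['im'],(z['K'],z['d'],z['rv'],z['t'])
E
python3 - <<'E'
from h import *
a=[snap(n,n+'0') for n in("scene","side","wrist")]
for i,C in a: print(-cv2.Rodrigues(C[2])[0].T@C[3],C[0][0,0],C[1])
s=r.sense();print(s)
cv2.imwrite('pics/pair.png',cv2.resize(np.hstack([a[0][0],a[1][0]])[:,:,::-1],(800,300)))
E
```

```text
pics
[1.29095972 0.46632797 0.86585288] 421.1156712352374 [-0.09542469  0.          0.          0.          0.        ]
[ 0.20295149 -0.69115022  0.86957353] 466.36779524219577 [0.04110813 0.         0.         0.         0.        ]
[0.54925492 0.08288618 0.3740779 ] 312.90060509030457 [-0.0304612  0.         0.         0.         0.       ]
{'time_s': 0.15, 'joints': array([-6.66086840e-02,  3.00334243e-01,  1.52142812e+00,  1.90464113e-05,
        1.32068335e+00, -6.65740523e-02]), 'dq': array([ 0.00070513, -0.00276288, -0.00434959,  0.00076412, -0.00120567,
        0.0002369 ]), 'joint_efforts': array([ 1.15317634e-03, -5.43663168e+01, -3.61884356e+01, -9.07762978e-05,
        3.16729136e-03,  4.75633647e-05]), 'tcp_pos': array([5.49830157e-01, 8.14769966e-06, 2.30861100e-01]), 'tcp_rot': array([-3.27075215e-04,  7.07120630e-01,  7.07092803e-01, -2.73918606e-04]), 'ft_force': array([0.33676845, 0.05545422, 0.77031626]), 'moment': array([ 0.05049212, -0.01216743,  0.02532756]), 'width': 0.08546274971209031}
```

View pics/scene0.png

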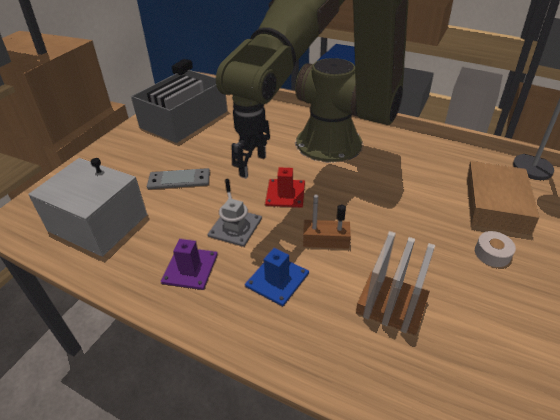

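View pics/side0.png

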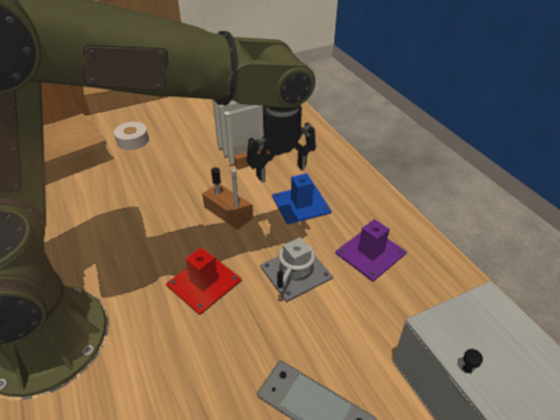

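Scene view: the steel tester with its ring is at (235,215), its knob at (228,185). The red (286,188), purple (188,262) and blue (277,273) blocks are look-alikes. The pen block is at (327,235), with the plain bright rod at (315,213) as the stylus and the black-handled driver at (341,215). I'll confirm these in an enlarged crop.

```bash
python3 - <<'E'
from h import *
a,_=load('scene0');b,_=load('side0')
f=lambda i,x,y,w,h,s:cv2.resize(i[y:y+h,x:x+w],None,fx=s,fy=s,interpolation=cv2.INTER_CUBIC)[:,:,::-1]
A=np.hstack([f(a,200,175,80,75,5),f(a,295,185,80,75,5)[:,:400]]);B=np.hstack([f(b,255,225,100,56,4)[:224],f(b,190,155,100,75,4)[:300][30:254]])
B=np.hstack([f(b,255,230,80,75,4)[:,:400],f(b,190,155,80,75,4)]);B=cv2.resize(B,(640,300)); B=np.hstack([B,np.zeros((300,160,3),np.uint8)])
cv2.imwrite('pics/crop1.png',np.vstack([A[:,:800],B])[:675])
cv2.imwrite('pics/crop1.png',cv2.resize(np.vstack([A,B]),None,fx=.88,fy=.88))
E
```

```text
(no output)
```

View pics/crop1.png

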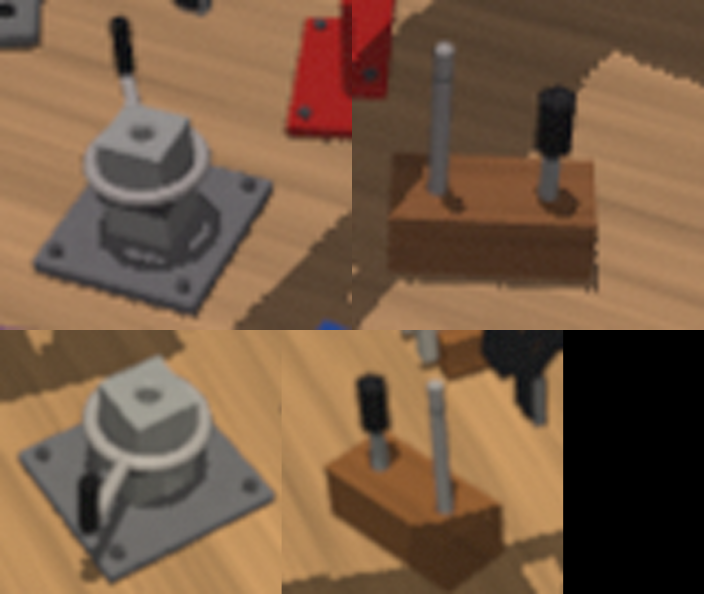

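The crop confirms it: a plain round rod in the left hole (stylus), the black hex handle in the other (driver), and the grey tester with bore, ring and black knob. Locating them.

```bash
python3 - <<'E'
from h import *
_,A=load('scene0');_,B=load('side0')
P={'styl':((316.1,196.2),(234.1,170.8),.164),'bore':((232.7,205.2),(297.3,248.8),.09),'knob':((227.5,180),(280.6,272.6),.11),'drv':((295+(556-352)/4.4,185+95/4.4),(190+(373-281.6)/3.52,155+(380-330)/3.52),.128)}
for k,(a,b,z) in P.items():
    o1,d1=ray(A,a);o2,d2=ray(B,b);M=np.c_[d1[0],-d2[0]];s=np.linalg.lstsq(M,o2-o1,rcond=None)[0]
    print(k,onz(A,a,z)[0].round(4),onz(B,b,z)[0].round(4),'tri',((o1+d1[0]*s[0]+o2+d2[0]*s[1])/2).round(4))
# tester foot corners scene
c=[(200+38/4.4,175+262/4.4),(200+270/4.4,175+182/4.4),(200+195/4.4,175+308/4.4)]
print(onz(A,c,.012).round(4))
c=[(255+20/3.52,230+125/3.52),(255+110/3.52,230+(578-330)/3.52),(255+273/3.52,230+(493-330)/3.52)]
print(onz(B,c,.012).round(4))
c=[(295+(390-352)/4.4,185+218/4.4),(295+(595-352)/4.4,185+224/4.4),(295+(593-352)/4.4,185+160/4.4)]
print(onz(A,c,.05).round(4))
E
```

```text
styl [0.5009 0.1559 0.164 ] [0.4939 0.145  0.164 ] tri [0.4957 0.1529 0.1583]
bore [ 0.5552 -0.0739  0.09  ] [ 0.5467 -0.0862  0.09  ] tri [ 0.5492 -0.0796  0.0826]
knob [ 0.4831 -0.1341  0.11  ] [ 0.4763 -0.1446  0.11  ] tri [ 0.4777 -0.1394  0.104 ]
drv [0.4713 0.2177 0.128 ] [0.4697 0.2138 0.128 ] tri [0.4701 0.2168 0.1262]
[[ 0.6225 -0.1232  0.012 ]
 [ 0.4879 -0.0226  0.012 ]
 [ 0.6135 -0.0085  0.012 ]]
[[ 0.4785 -0.0344  0.012 ]
 [ 0.4883 -0.1495  0.012 ]
 [ 0.6148 -0.1362  0.012 ]]
[[0.5386 0.1395 0.05  ]
 [0.4885 0.2564 0.05  ]
 [0.4341 0.2354 0.05  ]]
```

View pics/wrist0.png

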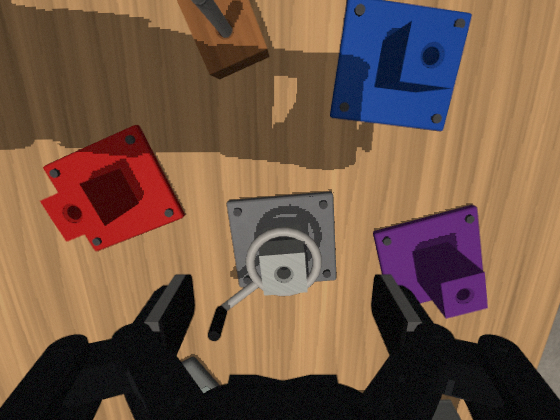

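```bash
python3 - <<'E'
from h import *
_,A=load('scene0');_,B=load('side0');_,W=load('wrist0')
P=[[.496,.152,.158],[.549,-.08,.083],[.478,-.14,.105],[.47,.216,.127],[.55,0,.231]]
for C in(A,B,W):print(proj(C,P).round(1).tolist())
print(W)
E
```

```text
[[315.4, 196.5], [232.2, 205.2], [226.9, 179.9], [340.9, 206.4], [253.1, 170.4]]
[[234.0, 170.9], [296.8, 248.7], [280.4, 272.3], [215.8, 169.0], [281.8, 177.3]]
[[193.0, -12.6], [282.5, 271.9], [214.9, 332.8], [158.2, -108.1], [284.2, 276.7]]
(array([[312.90060509,   0.        , 282.60490258],
       [  0.        , 312.90060509, 213.56189429],
       [  0.        ,   0.        ,   1.        ]]), array([-0.0304612,  0.       ,  0.       ,  0.       ,  0.       ]), array([-2.81589228e+00,  1.20321589e-03,  3.39800419e-04]), array([-0.54914578, -0.04073013,  0.3811369 ]))
```

Wrist view: bore (283,273) and knob top (214,334), both matching the triangulation. The surface seems to sit about 7 mm below nominal. Moving above the stylus, jaws across the block (azimuth about 0.38).

Request:
move_arm:
  steps:
    - [38, -13.5, 0, 0, 0, 0, 85]
    - [38, -13.5, 0, 0, 0, 0, 85]
    - [38, -13.5, 0, 0, 0, 0, 85]
    - [38, -13.5, 0, 0, 0, 0, 85]
    - [0, 0, 0, 0, 0, -0.13, 85]
    - [0, 0, 0, 0, 0, -0.13, 85]
    - [0, 0, 0, 0, 0, -0.12, 85]
    - [0, 0, 0, 0, 0, 0, 85]

```text
time_s: 0.95
tcp_pos: [0.4959, 0.1521, 0.2311]
tcp_rot: [-0.0, 0.56, 0.829, -0.0]
ft_force: [-0.9, 0.1, 0.0]
width: 0.0852
```

```bash
python3 - <<'E'
from h import *
s=r.sense();print(s['tcp_pos'],s['tcp_rot'],s['joints'],s['time_s'])
im,W=snap('wrist','w1'); print(proj(W,[[.4957,.1529,.158],[.4957,.1529,.043],[.47,.216,.127]]).round(1))
E
```

```text
[0.49585809 0.1520654  0.23107988] [-1.59255135e-04  5.59975870e-01  8.28508887e-01 -1.55966795e-04] [ 2.26929759e-01  2.30485277e-01  1.60917398e+00  2.14092962e-05
  1.30237873e+00 -1.55158867e-01] 0.95
[[283.3 225.2]
 [283.  187.6]
 [282.8 127.5]]
```

View pics/w1.png

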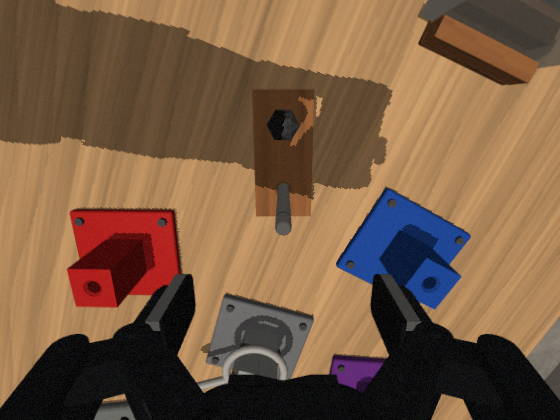

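```bash
python3 - <<'E'
from h import *
im,W=load('w1')
for z in(.157,.164):print(onz(W,[(283.7,227.5)],z).round(4))
for z in(.043,.05):print(onz(W,[(282.5,187)],z).round(4))
g=cv2.resize(im[170:245,250:320],None,fx=8,fy=8,interpolation=cv2.INTER_CUBIC)
cv2.imwrite('pics/w1c.png',np.clip(g[:,:,::-1]*1.5,0,255).astype(np.uint8))
E
```

```text
[[0.4968 0.151  0.157 ]]
[[0.4957 0.1535 0.164 ]]
[[0.4949 0.1533 0.043 ]]
[[0.4943 0.1549 0.05  ]]
```

View pics/w1c.png

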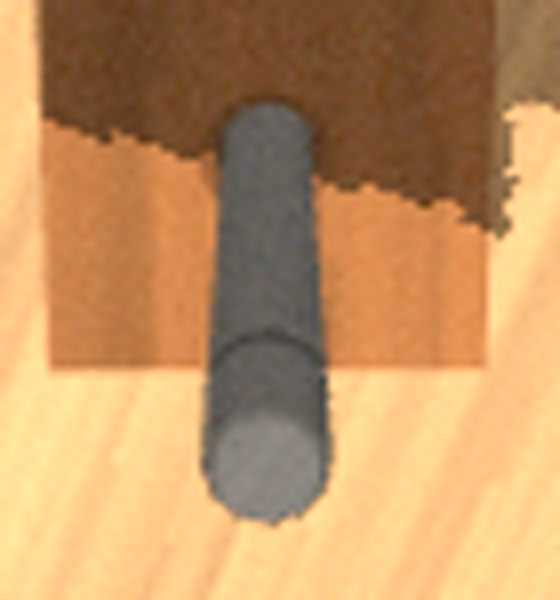

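Stylus top at (283.4,227.8) and base at (283.2,188): upright, at about (0.496, 0.1525), with the TCP directly above. Descending and gripping.

Request:
move_arm:
  steps:
    - [0, 0, 40, 0, 0, 0, 85]
    - [0, 0, 40, 0, 0, 0, 60]
    - [0, 0, 31, 0, 0, 0, 40]
    - [0, 0, 0, 0, 0, 0, 20]
    - [0, 0, 0, 0, 0, 0, 4]
    - [0, 0, 0, 0, 0, 0, 4]
    - [0, 0, 0, 0, 0, 0, 4]
    - [0, 0, 0, 0, 0, 0, 4]

```text
time_s: 1.8
tcp_pos: [0.4969, 0.1522, 0.1221]
tcp_rot: [0.001, 0.561, 0.828, 0.001]
ft_force: [0.5, -0.1, 7.0]
width: 0.0103
```

Request:
move_arm:
  steps:
    - [0, 0, -10, 0, 0, 0, 4]
    - [0, 0, -25, 0, 0, 0, 4]
    - [0, 0, -35, 0, 0, 0, 4]
    - [0, 0, -35, 0, 0, 0, 4]
    - [0, 0, -15, 0, 0, 0, 4]
    - [0, 0, 0, 0, 0, 0, 4]

```text
time_s: 2.4
tcp_pos: [0.4967, 0.1521, 0.2434]
tcp_rot: [0.002, 0.561, 0.828, 0.002]
ft_force: [0.2, 0.5, -0.8]
width: 0.0105
```

```bash
python3 - <<'E'
from h import *
s=r.sense();print(s['tcp_pos'],s['tcp_rot'],s['width'],s['ft_force'])
a,W=snap('wrist','w2');b,B=snap('side','s2');p=s['tcp_pos']
for C in(W,B):print(proj(C,[p-[0,0,.111],p+[0,0,.039]]).round(1).tolist())
cv2.imwrite('pics/p2.png',np.hstack([a[140:420,100:460],b[100:380,100:460]])[:,:,::-1])
E
```

```text
[0.49666434 0.15213592 0.24340759] [0.00169811 0.56092514 0.82786282 0.00180699] 0.010532454451740222 [ 0.19546855  0.5215899  -0.7701919 ]
[[282.3, 210.3], [284.3, 326.3]]
[[234.9, 178.9], [230.7, 127.5]]
```

View pics/p2.png

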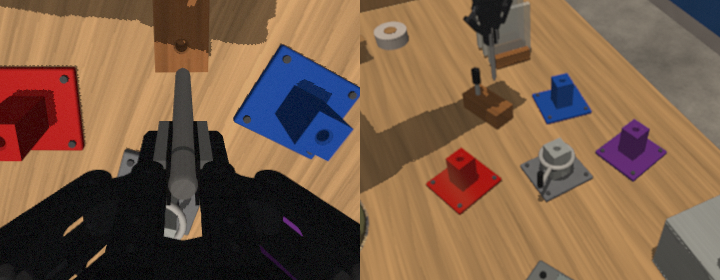

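Stylus is held straight: tip seen at (282,210) in the wrist view, predicted (282.3,210.3) for 111 mm below the TCP. Moving to a viewpoint just short of the tester.

Request:
move_arm:
  steps:
    - [-40, -5.3, 0, 0, 0, 0, 4]
    - [-40, -5.3, 0, 0, 0, 0, 4]
    - [-40, -5.3, 0, 0, 0, 0, 4]
    - [-40, -5.3, 0, 0, 0, 0, 4]
    - [-40, -5.3, 0, 0, 0, 0, 4]
    - [-40, -5.3, 0, 0, 0, 0, 4]
    - [-39, -5.3, 20, 0, 0, 0, 4]
    - [0, 0, 0, 0, 0, 0, 4]

```text
time_s: 3.3
tcp_pos: [0.564, -0.1244, 0.216]
tcp_rot: [-0.003, 0.562, 0.827, -0.001]
ft_force: [-0.6, 1.0, -1.1]
width: 0.0108
```

```bash
python3 - <<'E'
from h import *
s=r.sense();print(s['tcp_pos'],s['tcp_rot'],s['width'],s['ft_force'])
a,W=snap('wrist','w3');p=s['tcp_pos']
print(proj(W,[p-[0,0,.111],[.549,-.0795,.083]]).round(1).tolist())
cv2.imwrite('pics/w3c.png',cv2.resize(a[100:300,180:400],None,fx=3,fy=3,interpolation=cv2.INTER_CUBIC)[:,:,::-1])
E
```

```text
[ 0.56404243 -0.12441407  0.21595763] [-0.00278937  0.56247134  0.82681116 -0.00123129] 0.010799256136627883 [-0.56107469  1.04893348 -1.06162593]
[[283.6, 210.7], [286.5, 151.6]]
```

View pics/w3c.png

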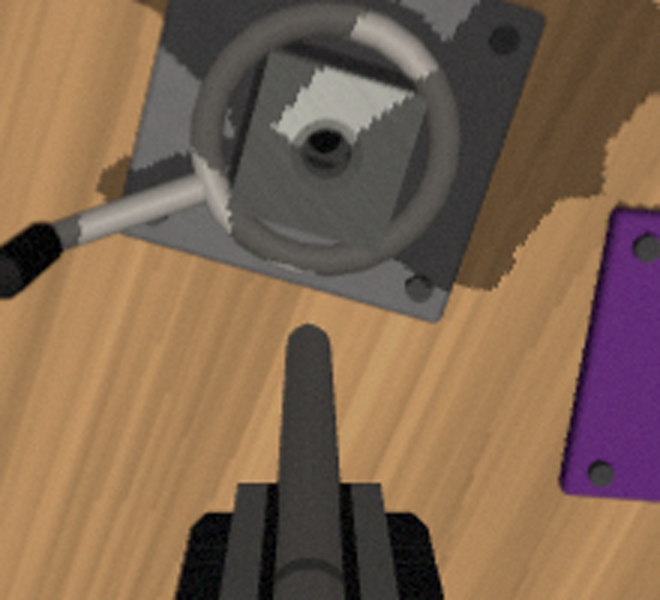

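```bash
python3 - <<'E'
from h import *
a,W=load('w3')
for z in(.083,.0865,.09):print('mouth',z,onz(W,[(288.7,149)],z).round(4))
for z in(.101,.105,.109):print('tip',z,onz(W,[(282.7,210.7)],z).round(4))
s=r.sense();print(s['tcp_pos'],s['tcp_rot'],s['time_s'])
# combine 3 views for mouth
_,A=load('scene0');_,B=load('side0');_,W0=load('wrist0')
R=[ray(C,u) for C,u in((A,(232.7,205.2)),(B,(297.3,248.8)),(W0,(283.5,273.5)),(W,(288.7,149)))]
def tri(R):
    M=0;b=0
    for o,D in R:
        d=D[0]/np.linalg.norm(D[0]);Q=np.eye(3)-np.outer(d,d);M=M+Q;b=b+Q@o
    return np.linalg.solve(M,b)
print(tri(R),tri(R[2:]),tri(R[:2]))
E
```

```text
mouth 0.083 [[ 0.55   -0.0767  0.083 ]]
mouth 0.0865 [[ 0.5498 -0.0764  0.0865]]
mouth 0.09 [[ 0.5495 -0.076   0.09  ]]
tip 0.101 [[ 0.5638 -0.1259  0.101 ]]
tip 0.105 [[ 0.5633 -0.1247  0.105 ]]
tip 0.109 [[ 0.5628 -0.1235  0.109 ]]
[ 0.56413722 -0.12248597  0.21727498] [-2.36261960e-03  5.62071666e-01  8.27084764e-01 -8.08329626e-04] 3.35
[ 0.54974111 -0.07913136  0.08347561] [ 0.54965527 -0.07561694  0.09402482] [ 0.54920414 -0.07957413  0.08264185]
```

Request:
move_arm:
  steps:
    - [13, 2, 0, 0, 0, 0, 4]
    - [13, 2, 0, 0, 0, 0, 4]
    - [0, 0, 0, 0, 0, 0, 4]
    - [0, 0, 0, 0, 0, 0, 4]
    - [0, 0, 0, 0, 0, 0, 4]

```text
time_s: 3.85
tcp_pos: [0.5592, -0.0949, 0.2206]
tcp_rot: [0.0, 0.561, 0.828, 0.0]
ft_force: [0.3, -0.4, -0.6]
width: 0.0108
```

```bash
python3 - <<'E'
from h import *
s=r.sense();print(s['tcp_pos'],s['tcp_rot'],s['ft_force'])
a,W=snap('wrist','w4');p=s['tcp_pos']; b,B=snap('side','s4')
print(proj(W,[p-[0,0,.111],[.5498,-.0764,.0865]]).round(1).tolist(),r.sense()['tcp_pos'],proj(B,[p-[0,0,.111],[.5498,-.0764,.0865]]).round(1).tolist())
f=lambda i,x,y,w,h,s:cv2.resize(i[y:y+h,x:x+w],None,fx=s,fy=s,interpolation=cv2.INTER_CUBIC)[:,:,::-1]
cv2.imwrite('pics/w4c.png',np.hstack([f(a,240,130,90,130,4),f(b,240,170,90,130,4)]))
E
```

```text
[ 0.55915976 -0.09487446  0.22061643] [2.88002615e-04 5.60529773e-01 8.28134220e-01 6.24902005e-05] [ 0.29405624 -0.37573954 -0.57185047]
[[282.9, 210.3], [280.8, 180.7]] [ 0.55912522 -0.09526084  0.22038399] [[304.4, 243.6], [296.5, 246.4]]
```

View pics/w4c.png

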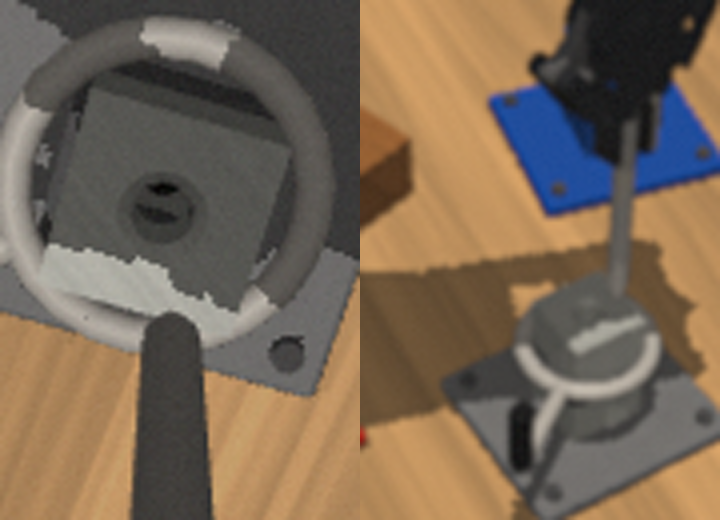

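Mouth at (280.8,181.8), tip at (283,210), agreeing with the prediction to about 1 px. Moving over the bore and lowering to just above the mouth.

Request:
move_arm:
  steps:
    - [10, -0.8, 0, 0, 0, 0, 4]
    - [10, -0.8, 0, 0, 0, 0, 4]
    - [0, 0, 0, 0, 0, 0, 4]
    - [0, 0, 6, 0, 0, 0, 4]
    - [0, 0, 6, 0, 0, 0, 4]
    - [0, 0, 3, 0, 0, 0, 4]
    - [0, 0, 0, 0, 0, 0, 4]
    - [0, 0, 0, 0, 0, 0, 4]

```text
time_s: 4.75
tcp_pos: [0.5502, -0.0774, 0.2052]
tcp_rot: [-0.0, 0.561, 0.828, -0.0]
ft_force: [-0.2, 0.0, -0.7]
width: 0.0105
```

Request:
move_arm:
  steps:
    - [0, 0, 3, 0, 0, 0, 4]
    - [0, 0, 3, 0, 0, 0, 4]
    - [0, 0, 3, 0, 0, 0, 4]
    - [0, 0, 0, 0, 0, 0, 4]

```text
time_s: 5.15
tcp_pos: [0.55, -0.0772, 0.1957]
tcp_rot: [-0.0, 0.561, 0.828, -0.0]
ft_force: [-0.8, -0.2, -0.8]
width: 0.0104
```

Request:
move_arm:
  steps:
    - [0, 0, 2, 0, 0, 0, 4]
    - [0, 0, 2, 0, 0, 0, 4]
    - [0, 0, 2, 0, 0, 0, 4]
    - [0, 0, 0, 0, 0, 0, 4]

```text
time_s: 5.55
tcp_pos: [0.5501, -0.0772, 0.19]
tcp_rot: [-0.0, 0.561, 0.828, -0.0]
ft_force: [0.9, -0.1, -0.1]
width: 0.0104
```

Request:
move_arm:
  steps:
    - [0, 0, 2, 0, 0, 0, 4]
    - [0, 0, 2, 0, 0, 0, 4]
    - [0, 0, 2, 0, 0, 0, 4]
    - [0, 0, 0, 0, 0, 0, 4]

```text
time_s: 5.95
tcp_pos: [0.5502, -0.0774, 0.184]
tcp_rot: [-0.0, 0.561, 0.828, -0.0]
ft_force: [1.0, -1.6, -0.9]
width: 0.0105
```

Request:
move_arm:
  steps:
    - [0, 0, 2, 0, 0, 0, 4]
    - [0, 0, 2, 0, 0, 0, 4]
    - [0, 0, 0, 0, 0, 0, 4]

```text
time_s: 6.25
tcp_pos: [0.5501, -0.0773, 0.18]
tcp_rot: [-0.0, 0.561, 0.828, -0.0]
ft_force: [1.3, -3.1, -0.9]
width: 0.0102
```

Request:
move_arm:
  steps:
    - [0, 0, 2, 0, 0, 0, 4]
    - [0, 0, 2, 0, 0, 0, 4]
    - [0, 0, 0, 0, 0, 0, 4]

```text
time_s: 6.55
tcp_pos: [0.5502, -0.0773, 0.176]
tcp_rot: [-0.0, 0.561, 0.828, -0.0]
ft_force: [1.1, -2.2, -2.3]
width: 0.0105
```

Request:
move_arm:
  steps:
    - [-0.8, 0, 0, 0, 0, 0, 4]
    - [0, 0, 2, 0, 0, 0, 4]
    - [0, 0, 0, 0, 0, 0, 4]

```text
time_s: 6.85
tcp_pos: [0.5504, -0.0779, 0.174]
tcp_rot: [-0.0, 0.561, 0.828, -0.0]
ft_force: [0.6, -1.1, -0.6]
width: 0.0104
```

Request:
move_arm:
  steps:
    - [0, 0, 1.5, 0, 0, 0, 4]
    - [0, 0, 1.5, 0, 0, 0, 4]
    - [0, 0, 0, 0, 0, 0, 4]

```text
time_s: 7.15
tcp_pos: [0.5504, -0.0779, 0.171]
tcp_rot: [-0.0, 0.561, 0.828, -0.0]
ft_force: [-0.9, -1.2, -1.2]
width: 0.0103
```

Request:
move_arm:
  steps:
    - [-0.3, 0, 1.5, 0, 0, 0, 4]
    - [0, 0, 1.5, 0, 0, 0, 4]
    - [0, 0, 0, 0, 0, 0, 4]

```text
time_s: 7.45
tcp_pos: [0.5505, -0.0782, 0.168]
tcp_rot: [-0.0, 0.561, 0.828, -0.0]
ft_force: [-0.2, -0.8, -0.8]
width: 0.0105
```

Request:
move_arm:
  steps:
    - [0, 0, 1.5, 0, 0, 0, 4]
    - [0, 0, 1, 0, 0, 0, 4]
    - [0, 0, 0, 0, 0, 0, 4]

```text
time_s: 7.75
tcp_pos: [0.5506, -0.0783, 0.1656]
tcp_rot: [-0.0, 0.561, 0.828, -0.0]
ft_force: [-0.7, -0.8, -0.9]
width: 0.0101
```

Request:
move_arm:
  steps:
    - [0, 0, 1, 0, 0, 0, 4]
    - [0, 0, 1, 0, 0, 0, 4]
    - [0, 0, 0, 0, 0, 0, 4]

```text
time_s: 8.05
tcp_pos: [0.5506, -0.0783, 0.1636]
tcp_rot: [-0.0, 0.561, 0.828, -0.0]
ft_force: [0.5, -1.5, -0.5]
width: 0.0105
```

Request:
move_arm:
  steps:
    - [0, 0, 1, 0, 0, 0, 4]
    - [0, 0, 1, 0, 0, 0, 4]
    - [0, 0, 0, 0, 0, 0, 4]

```text
time_s: 8.35
tcp_pos: [0.5505, -0.0782, 0.1615]
tcp_rot: [-0.0, 0.561, 0.828, -0.0]
ft_force: [-0.5, -0.6, -0.5]
width: 0.0103
```

```bash
python3 - <<'E'
from h import *
s=r.sense();print(s['tcp_pos'],s['ft_force']);p=s['tcp_pos']
a,W=snap('wrist','w5');b,B=snap('side','s5');c,A=snap('scene','c5')
P=[p-[0,0,.111],p+[0,0,.039],[.5505,-.078,.0865]]
for C in(W,B,A):print(proj(C,P).round(1).tolist())
f=lambda i,x,y,w,h,s:cv2.resize(i[y:y+h,x:x+w],None,fx=s,fy=s,interpolation=cv2.INTER_CUBIC)[:,:,::-1]
cv2.imwrite('pics/v5.png',np.hstack([f(a,200,150,160,270,2)[:480],f(b,250,180,80,160,3),f(c,195,130,80,160,3)]))
E
```

```text
[ 0.55048826 -0.07820899  0.16154041] [-0.47314717 -0.57004    -0.52052015]
[[283.0, 210.4], [283.8, 326.2], [283.3, 225.1]]
[[296.7, 257.4], [298.7, 210.1], [297.1, 246.8]]
[[233.6, 214.1], [228.3, 172.4], [232.4, 204.8]]
```

View pics/v5.png

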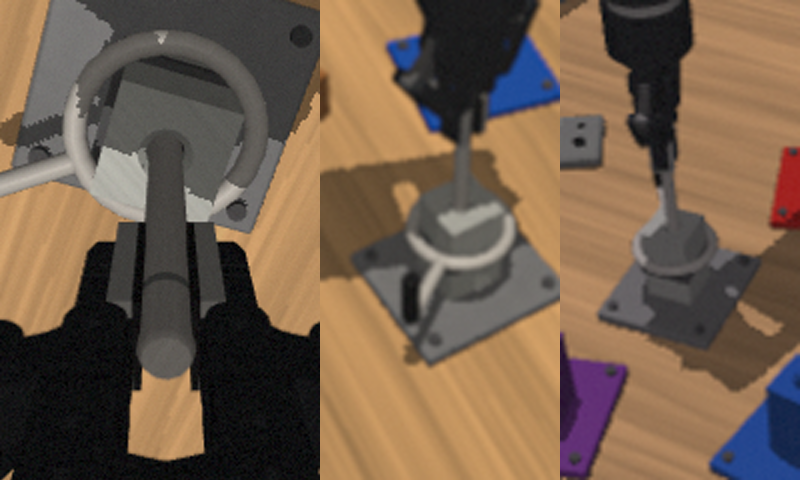

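The stylus is in the bore (entering at wrist (283,226)) and hasn't slipped in the grip. Continuing gently.

Request:
move_arm:
  steps:
    - [0, 0, 1, 0, 0, 0, 4]
    - [0, 0, 1, 0, 0, 0, 4]
    - [0, 0, 0, 0, 0, 0, 4]

```text
time_s: 8.8
tcp_pos: [0.5507, -0.0784, 0.16]
tcp_rot: [0.0, 0.561, 0.828, -0.0]
ft_force: [-0.3, -2.3, 2.1]
width: 0.0104
```

Request:
move_arm:
  steps:
    - [0, 0, 1, 0, 0, 0, 4]
    - [0, 0, 1, 0, 0, 0, 4]
    - [0, 0, 0, 0, 0, 0, 4]

```text
time_s: 9.1
tcp_pos: [0.551, -0.0784, 0.1583]
tcp_rot: [0.001, 0.561, 0.828, 0.0]
ft_force: [1.6, -1.5, 2.3]
width: 0.0106
```

Request:
move_arm:
  steps:
    - [0, 0, 1, 0, 0, 0, 4]
    - [0, 0, 1, 0, 0, 0, 4]
    - [0, 0, 0, 0, 0, 0, 4]

```text
time_s: 9.4
tcp_pos: [0.5511, -0.0784, 0.1564]
tcp_rot: [0.001, 0.561, 0.828, 0.0]
ft_force: [1.7, -1.2, 6.0]
width: 0.0107
```

Request:
move_arm:
  steps:
    - [0, 0, 1, 0, 0, 0, 4]
    - [0, 0, 1, 0, 0, 0, 4]
    - [0, 0, 0, 0, 0, 0, 4]

```text
time_s: 9.7
tcp_pos: [0.5509, -0.0784, 0.154]
tcp_rot: [0.001, 0.561, 0.828, 0.0]
ft_force: [1.9, -2.3, 1.3]
width: 0.0103
```

Request:
move_arm:
  steps:
    - [0, 0, 1, 0, 0, 0, 4]
    - [0, 0, 0, 0, 0, 0, 4]

```text
time_s: 9.9
tcp_pos: [0.5509, -0.0783, 0.1531]
tcp_rot: [0.001, 0.561, 0.828, 0.0]
ft_force: [1.9, -1.1, 3.6]
width: 0.0105
```

Request:
move_arm:
  steps:
    - [0, 0, 1, 0, 0, 0, 4]
    - [0, 0, 0, 0, 0, 0, 4]

```text
time_s: 10.1
tcp_pos: [0.5507, -0.0783, 0.1518]
tcp_rot: [0.0, 0.561, 0.828, 0.0]
ft_force: [3.0, -0.9, 0.5]
width: 0.0103
```

Request:
move_arm:
  steps:
    - [-0.1, 0.3, 1, 0, 0, 0, 4]
    - [0, 0, 1, 0, 0, 0, 4]
    - [0, 0, 0, 0, 0, 0, 4]

```text
time_s: 10.4
tcp_pos: [0.5509, -0.0784, 0.1497]
tcp_rot: [0.0, 0.561, 0.828, -0.0]
ft_force: [2.1, -2.3, 1.4]
width: 0.0104
```

Request:
move_arm:
  steps:
    - [0, 0, 1, 0, 0, 0, 4]
    - [0, 0, 1, 0, 0, 0, 4]
    - [0, 0, 0, 0, 0, 0, 4]

```text
time_s: 10.7
tcp_pos: [0.551, -0.0783, 0.148]
tcp_rot: [0.0, 0.561, 0.828, 0.0]
ft_force: [1.1, -1.5, 3.2]
width: 0.0099
```

Request:
move_arm:
  steps:
    - [0, 0, 1, 0, 0, 0, 4]
    - [0, 0, 1, 0, 0, 0, 4]
    - [0, 0, 0, 0, 0, 0, 4]

```text
time_s: 11.0
tcp_pos: [0.5513, -0.0784, 0.1467]
tcp_rot: [0.001, 0.561, 0.828, 0.0]
ft_force: [-1.6, -1.6, 11.8]
width: 0.0103
```

Request:
move_arm:
  steps:
    - [0, 0, 0.4, 0, 0, 0, 4]
    - [0, 0, 0, 0, 0, 0, 4]

```text
time_s: 11.2
tcp_pos: [0.5514, -0.0784, 0.1466]
tcp_rot: [0.001, 0.561, 0.828, 0.0]
ft_force: [-2.4, -1.5, 14.6]
width: 0.01
```

```bash
python3 -c "
from h import *
s=r.sense();print(s['tcp_pos'],s['ft_force'])"
```

```text
[ 0.55138419 -0.07842182  0.1465765 ] [-2.43771138 -1.46413934 14.59544402]
```

Request:
move_arm:
  steps:
    - [0, 0, 0.3, 0, 0, 0, 4]
    - [0, 0, 0, 0, 0, 0, 4]

```text
time_s: 11.4
tcp_pos: [0.5515, -0.0785, 0.1465]
tcp_rot: [0.001, 0.561, 0.828, 0.0]
ft_force: [-0.8, -1.9, 16.2]
width: 0.0102
```

Request:
move_arm:
  steps:
    - [0, 0, 0.3, 0, 0, 0, 4]
    - [0, 0, 0, 0, 0, 0, 4]
    - [0, 0, 0, 0, 0, 0, 4]

```text
time_s: 11.7
tcp_pos: [0.5515, -0.0784, 0.1461]
tcp_rot: [0.001, 0.561, 0.828, 0.0]
ft_force: [-0.5, -2.9, 14.2]
width: 0.0106
```

Request:
move_arm:
  steps:
    - [0, 0, 0.4, 0, 0, 0, 4]
    - [0, 0, 0, 0, 0, 0, 4]

```text
time_s: 11.9
tcp_pos: [0.5516, -0.0785, 0.146]
tcp_rot: [0.001, 0.561, 0.828, 0.0]
ft_force: [-1.8, -2.7, 17.1]
width: 0.01
```

Request:
move_arm:
  steps:
    - [0, 0, 0.3, 0, 0, 0, 4]
    - [0, 0, 0, 0, 0, 0, 4]

```text
time_s: 12.1
tcp_pos: [0.5517, -0.0785, 0.1459]
tcp_rot: [0.001, 0.561, 0.828, 0.0]
ft_force: [-1.9, -1.9, 19.8]
width: 0.0106
```

```bash
python3 - <<'E'
from h import *
a,_=load('w5');b,_=snap('wrist','w6')
for n in(1,):
  T=a[270:345,262:306]; m=cv2.matchTemplate(b[255:360,250:318],T,cv2.TM_CCOEFF_NORMED)
  _,v,_,l=cv2.minMaxLoc(m);print(v,l[0]+250-262,l[1]+255-270, m[:,l[0]].round(3)[max(0,l[1]-2):l[1]+3])
T=a[330:400,100:180];m=cv2.matchTemplate(b[320:410,90:190],T,cv2.TM_CCOEFF_NORMED);_,v,_,l=cv2.minMaxLoc(m);print('grip',v,l[0]-10,l[1]-10)
for im in(a,b):print(im[320:345,283].mean(1).astype(int), im[280:296,283].mean(1).astype(int))
print(r.sense()['ft_force'],r.sense()['joint_efforts'])
E
```

```text
0.990263819694519 0 0 [0.956 0.978 0.99  0.976 0.943]
grip 0.9424790740013123 -9 6
[ 89  90  93  96  95  94  93  94  89  90  93  89  92  92  91  90  94  90
  93 108 133 139 139 138 140] [67 68 64 69 63 63 48 44 45 50 67 71 65 68 67 66]
[ 92  94  94  93  94  96  94  96  92  91  92  91  93  92  96  87  89  92
  91 102 133 145 145 144 146] [64 64 69 68 66 67 53 45 45 43 64 69 67 64 67 68]
[-2.09349895 -2.21578531 20.43957513] [ 1.16788175e+00 -4.65376174e+01 -2.65400666e+01  6.88529089e-01
 -5.19027449e-01  1.95047515e-02]
```

Request:
move_arm:
  steps:
    - [0, 0, 0.15, 0, 0, 0, 4]
    - [0, 0, 0, 0, 0, 0, 4]
    - [0, 0, 0, 0, 0, 0, 4]

```text
time_s: 12.45
tcp_pos: [0.5517, -0.0785, 0.1459]
tcp_rot: [0.001, 0.561, 0.828, 0.0]
ft_force: [-2.6, -1.3, 20.7]
width: 0.0106
```

```bash
python3 - <<'E'
from h import *
for i in range(6):
    s=r.sense();print(s['tcp_pos'].round(5),s['ft_force'].round(2)); r.read_camera('side')
E
```

```text
[ 0.55171 -0.07849  0.14591] [-2.63 -1.28 20.74]
[ 0.5517 -0.0785  0.1459] [-1.94 -1.85 21.28]
[ 0.55171 -0.0785   0.1459 ] [-2.22 -1.28 20.58]
[ 0.55171 -0.07849  0.1459 ] [-2.94 -1.44 20.64]
[ 0.5517  -0.0785   0.14589] [-2.98 -2.48 21.65]
[ 0.55171 -0.07852  0.14594] [-1.31 -1.66 21.91]
```

A steady 21.8 N net (bias removed) with no further motion, well above the drag range: solid bottom. Unloading, then opening and rising.

Request:
move_arm:
  steps:
    - [0, 0, -0.8, 0, 0, 0, 4]
    - [0, 0, -0.7, 0, 0, 0, 4]
    - [0, 0, 0, 0, 0, 0, 4]

```text
time_s: 13.05
tcp_pos: [0.5513, -0.0784, 0.1462]
tcp_rot: [0.001, 0.561, 0.828, 0.0]
ft_force: [0.7, -1.3, 9.9]
width: 0.0106
```

Request:
move_arm:
  steps:
    - [0, 0, 0, 0, 0, 0, 30]
    - [0, 0, 0, 0, 0, 0, 40]
    - [0, 0, 0, 0, 0, 0, 50]
    - [0, 0, 0, 0, 0, 0, 50]
    - [0, 0, 0, 0, 0, 0, 50]

```text
time_s: 13.55
tcp_pos: [0.5508, -0.0782, 0.1452]
tcp_rot: [-0.0, 0.561, 0.828, -0.0]
ft_force: [-0.1, -0.1, -0.5]
width: 0.0501
```

Released. Raising, then moving above the knob (about (0.478,-0.139)), turning the jaws radial.

Request:
move_arm:
  steps:
    - [0, 0, -35, 0, 0, 0, 50]
    - [0, 0, -40, 0, 0, 0, 50]
    - [0, 0, 0, 0, 0, 0, 50]
    - [-10, -30, 0, 0, 0, 0, 50]
    - [-10, -30, 0, 0, 0, 0, 50]
    - [-10, -30, 0, 0, 0, 0, 50]
    - [0, 0, 0, 0, 0, -0.15, 50]
    - [0, 0, 0, 0, 0, -0.15, 50]

```text
time_s: 14.35
tcp_pos: [0.4779, -0.14, 0.2202]
tcp_rot: [-0.0, 0.429, 0.903, 0.0]
ft_force: [0.5, -0.4, -0.5]
width: 0.05
```

Request:
move_arm:
  steps:
    - [0, 0, 0, 0, 0, 0, 50]
    - [0, 0, 0, 0, 0, 0, 50]
    - [0, 0, 0, 0, 0, 0, 50]

```text
time_s: 14.65
tcp_pos: [0.4785, -0.1394, 0.2202]
tcp_rot: [-0.0, 0.432, 0.902, 0.0]
ft_force: [0.4, 0.2, -0.6]
width: 0.0501
```

```bash
python3 - <<'E'
from h import *
s=r.sense();p=s['tcp_pos'];print(p,s['tcp_rot'],s['joints'],s['ft_force'])
a,W=snap('wrist','w7');b,B=snap('side','s7')
print(proj(W,[[.4779,-.1393,.105],[.5508,-.0784,.185]]).round(1).tolist())
print(proj(B,[[.5508,-.0784,.185]]).round(1).tolist())
f=lambda i,x,y,w,h,s:cv2.resize(i[y:y+h,x:x+w],None,fx=s,fy=s,interpolation=cv2.INTER_CUBIC)[:,:,::-1]
cv2.imwrite('pics/v7.png',np.hstack([f(a,170,120,240,240,2),f(b,240,180,90,160,3)]))
E
```

```text
[ 0.47848603 -0.13937853  0.22019342] [-1.57756557e-04  4.32352953e-01  9.01704441e-01  5.51226269e-07] [-3.56967304e-01  1.94811421e-01  1.67854738e+00  3.08983594e-05
  1.26854798e+00 -1.03357162e+00] [ 0.36121391  0.15421313 -0.60762398]
[[282.3, 208.5], [433.4, 244.4]]
[[298.6, 215.4]]
```

View pics/v7.png

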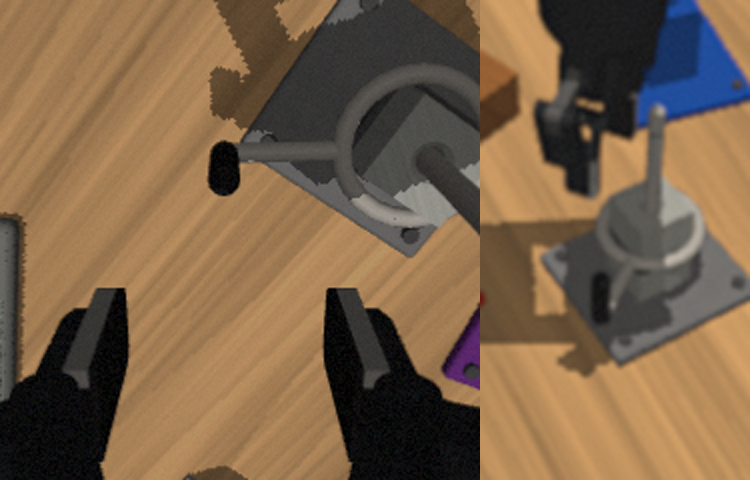

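Knob top at (282,210), within 1.5 px of prediction; the stylus stands upright in the bore with its top at side (299,216). Descending round the knob and gripping.

Request:
move_arm:
  steps:
    - [0, 0, 40, 0, 0, 0, 50]
    - [0, 0, 40, 0, 0, 0, 50]
    - [0, 0, 40, 0, 0, 0, 50]
    - [0, 0, 20, 0, 0, 0, 50]
    - [0, 0, 0, 0, 0, 0, 25]
    - [0, 0, 0, 0, 0, 0, 5]
    - [0, 0, 0, 0, 0, 0, 5]
    - [0, 0, 0, 0, 0, 0, 5]

```text
time_s: 15.55
tcp_pos: [0.4783, -0.1403, 0.0819]
tcp_rot: [0.0, 0.431, 0.902, -0.001]
ft_force: [-7.1, -6.4, 1.4]
width: 0.0119
```

```bash
python3 - <<'E'
from h import *
s=r.sense();p=s['tcp_pos'];print(p,s['width'],s['ft_force'])
c=np.array([.5508,-.0784]);d=p[:2]-c;R=np.hypot(*d);a0=np.arctan2(d[1],d[0]);print(R,a0)
x,y=np.array([[-.627,.779],[.779,.627]])
# chord per step of angle h in tool axes with the tool turning h first-half: rows shift then turn
h=.1
dv=lambda a:R*np.array([np.cos(a+h)-np.cos(a),np.sin(a+h)-np.sin(a)])
print(dv(a0)@x*1e3,dv(a0)@y*1e3)
E
```

```text
[ 0.47825372 -0.14034804  0.08188408] 0.011891476495562905 [-7.14330858 -6.39003374  1.36764241]
0.09539665838744305 -2.434832633387703
-9.505769292614808 0.7530167168899593
```

Request:
move_arm:
  steps:
    - [-7.6, 0.5, 0, 0, 0, -0.08, 5]
    - [-7.6, 0.5, 0, 0, 0, -0.08, 5]
    - [-7.6, 0.5, 0, 0, 0, -0.08, 5]
    - [-7.6, 0.5, 0, 0, 0, -0.08, 5]
    - [-7.6, 0.5, 0, 0, 0, -0.08, 5]
    - [-7.6, 0.5, 0, 0, 0, -0.08, 5]
    - [-7.6, 0.5, 0, 0, 0, -0.08, 5]
    - [0, 0, 0, 0, 0, 0, 5]

```text
time_s: 16.35
tcp_pos: [0.5232, -0.1697, 0.082]
tcp_rot: [0.001, 0.163, 0.987, -0.001]
ft_force: [-0.7, -7.5, -2.9]
width: 0.0122
```

```bash
cat > lev.py <<'E'
from h import *
s=r.sense();p=s['tcp_pos'];c=np.array([.5508,-.0784]);d=p[:2]-c;a=np.arctan2(d[1],d[0]);u=d/np.hypot(*d)
print('R',np.hypot(*d),'swing',a+2.435,'F rad/tan',s['ft_force'][:2]@u,s['ft_force'][:2]@[-u[1],u[0]],'Fz',s['ft_force'][2],'w',s['width'],'q6',s['joints'][5])
E
python3 lev.py
```

```text
R 0.09543594724609214 swing 0.5704513034315086 F rad/tan 7.3312048691540355 1.5277462780354 Fz -2.9051956777009167 w 0.0122474477143362 q6 -1.6214312768214716
```

Request:
move_arm:
  steps:
    - [-7.6, 0.5, 0, 0, 0, -0.08, 5]
    - [-7.6, 0.5, 0, 0, 0, -0.08, 5]
    - [-7.6, 0.5, 0, 0, 0, -0.08, 5]
    - [-7.6, 0.5, 0, 0, 0, -0.08, 5]
    - [-7.6, 0.5, 0, 0, 0, -0.08, 5]
    - [-7.6, 0.5, 0, 0, 0, -0.08, 5]
    - [-7.6, 0.5, 0, 0, 0, -0.08, 5]
    - [0, 0, 0, 0, 0, 0, 5]

```text
time_s: 17.15
tcp_pos: [0.5759, -0.1703, 0.0819]
tcp_rot: [0.001, -0.115, 0.993, -0.001]
ft_force: [1.1, -3.9, -0.1]
width: 0.0119
```

```bash
python3 lev.py
```

```text
R 0.095287071021885 swing 1.1311247627305296 F rad/tan 4.005932911999877 0.006668985841974056 Fz -0.09552157089908542 w 0.011881827743686279 q6 -2.1493540366962347
```

Request:
move_arm:
  steps:
    - [-2.9, 0.1, 0, 0, 0, -0.03, 5]
    - [-2.9, 0.1, 0, 0, 0, -0.03, 5]
    - [0, 0, 0, 0, 0, 0, 5]

```text
time_s: 17.45
tcp_pos: [0.5799, -0.1692, 0.0818]
tcp_rot: [-0.001, -0.144, 0.99, -0.0]
ft_force: [-13.3, -6.2, 13.0]
width: 0.0122
```

```bash
python3 lev.py
```

```text
R 0.09530725016123327 swing 1.1741557847970576 F rad/tan 1.8235312506170946 -14.498809680988918 Fz 12.974826730024105 w 0.012208615685509192 q6 -2.203436303594961
```

Request:
move_arm:
  steps:
    - [-2, 0.1, 0, 0, 0, -0.02, 5]
    - [-2, 0.1, 0, 0, 0, -0.02, 5]
    - [0, 0, 0, 0, 0, 0, 5]
    - [0, 0, 0, 0, 0, 0, 5]

```text
time_s: 17.85
tcp_pos: [0.5828, -0.1681, 0.0813]
tcp_rot: [-0.002, -0.163, 0.987, -0.0]
ft_force: [-19.1, -10.6, 10.7]
width: 0.012
```

```bash
python3 lev.py
```

```text
R 0.09525149874468032 swing 1.2071741388181154 F rad/tan 3.5583838518809716 -21.551645785668505 Fz 10.728690731578368 w 0.012042364061098362 q6 -2.2379886479889755
```

Tangential force rose to about 21 N at a swing of about 1.21 rad: closed end. Opening and rising clear.

Request:
move_arm:
  steps:
    - [1.5, 0, 0, 0, 0, 0, 5]
    - [0, 0, 0, 0, 0, 0, 30]
    - [0, 0, 0, 0, 0, 0, 50]
    - [0, 0, 0, 0, 0, 0, 50]
    - [0, 0, -20, 0, 0, 0, 50]
    - [0, 0, -40, 0, 0, 0, 50]
    - [0, 0, -40, 0, 0, 0, 50]
    - [0, 0, -40, 0, 0, 0, 50]

```text
time_s: 18.65
tcp_pos: [0.5828, -0.167, 0.222]
tcp_rot: [-0.0, -0.164, 0.986, 0.0]
ft_force: [0.9, -0.4, 0.5]
width: 0.05
```

Request:
move_arm:
  steps:
    - [30, 0, 0, 0, 0, 0, 50]
    - [20, 0, 0, 0, 0, 0, 50]
    - [0, 0, 0, 0, 0, 0, 50]
    - [0, 0, 0, 0, 0, 0, 50]

```text
time_s: 19.05
tcp_pos: [0.5358, -0.1834, 0.2207]
tcp_rot: [0.0, -0.164, 0.987, -0.0]
ft_force: [1.1, 0.6, 0.6]
width: 0.0499
```

```bash
python3 - <<'E'
from h import *
s=r.sense();print(s['tcp_pos'],s['ft_force'])
a,W=snap('wrist','w8');b,B=snap('side','s8');c,A=snap('scene','c8')
g=-2.435+1.2; k=[.5508+.095*np.cos(g),-.0784+.095*np.sin(g),.105]
for C in(W,B,A):print(proj(C,[k,[.5508,-.0784,.185]]).round(1).tolist())
f=lambda i,x,y,w,h,s:cv2.resize(i[y:y+h,x:x+w],None,fx=s,fy=s,interpolation=cv2.INTER_CUBIC)[:,:,::-1]
cv2.imwrite('pics/v8.png',np.hstack([f(b,240,180,130,200,3),f(c,185,130,130,200,3)]))
E
```

```text
[ 0.53580786 -0.18344752  0.22066364] [1.06258994 0.57146525 0.56019249]
[[281.6, 258.6], [420.5, 311.0]]
[[330.5, 264.7], [298.6, 215.4]]
[[199.1, 197.5], [228.8, 177.1]]
```

View pics/v8.png

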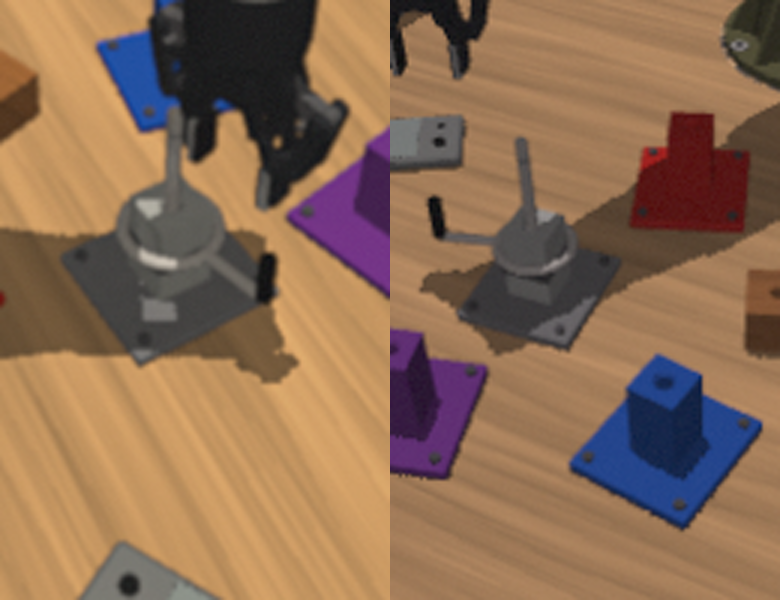

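The knob reads side (329,266) and scene (200,197), within 2 px of a 1.2 rad swing. The stylus is upright with its top at side (299,217), and the gripper is clear. Handing in.

```bash
python3 -c "
from h import *
print(r.sign_off(), r.sense()['time_s'])"
```

```text
the job is handed in; nothing more can be done
the job is handed in; nothing more can be done
```

The job is handed in at about 19 s. The stylus is in the tester bore and the ring lever is at its closed end. The hand-in reported no verdict.

- **Feeding:** I took the stylus from the pen block and fed it down with small force-checked steps. It stopped at a steady 21.8 N or so (sensor bias removed) with no further motion, which I took as the solid bottom. The stop pad itself can't be seen or measured. An earlier halt at about 17 N gave way by 0.4 mm, so I treated that one as drag.
- **Release:** I backed the load off to about 10 N before letting go. The gripper rose about 0.3 mm while doing this.
- **Lever:** I gripped the knob and swung it about 1.2 rad, until the force along the swing rose to about 21 N at the stop. The vertical force also rose, to 11–13 N. I did not find out why; it went away once I let go.
- **Last checks:** The final pictures agree with a 1.2 rad swing to within 2 px. The stylus stands upright with its top within about 2 px of where it was, and the gripper is clear of everything. The driver, console and game cases were never approached, but I did not measure them again.
- **Disagreement:** Camera heights came out about 7 mm lower than the listed dimensions. I relied on relative measurements and contact forces instead.

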